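# Extend the magnifier boom by one hole

### The arm

A 6-joint arm with a two-finger parallel gripper is mounted at the origin on the work surface. World frame = base frame: x ahead of the robot, y to its left, z up, the work surface at z = 0. Lengths are in mm, angles in rad, forces in N, time in s.
With the tool pointing down it reaches from about 275 to 875 mm from the base axis. Payload 12.5 kg.
Tool frame: the origin (TCP) lies at the very end of the fingers, on their centre line; the grasp point (between the pads) lies 19 mm behind it; z points along the fingers, y is the direction in which the jaws open and shut (so a half turn about z gives the same grasp; the last joint's range is limited). The gripper opens to 85 mm and grips with 20 to 120 N. Pads are 22 mm wide; open, the fingers measure 114 mm over their backs; the gripper's body (76 mm by 85 mm) begins 54 mm behind the grasp point. The pads swing forward as they close: fully open they stand 13 mm farther back than shut.
Start: joints at [-1.247, 0.351, 1.652, -0, 1.139, -0.085], TCP at [218.647, -504.656, 231.29] pointing down, gripper open.
Joint ranges: [-2.75, 2.75], [-0.79, 2.1], [0.01, 2.65], [-1.57, 4.71], [0.07, 3.14], [-2.87, 2.87]. Speed limits (rad/s): [2.22, 2.22, 2.79, 3.14, 3.14, 3.14].

### API

Orientations are given as a unit quaternion [w, x, y, z].
In Python, from workcell import sensors, eyes, ctrl gives the robot as it stands. The module is installed in compiled form; this text tells all that it offers.
- The arm moves only by the shell command python3 -m handwheel 'ROWS'. ROWS is JSON, a list of rows, each a list of 7 numbers: the shift along the tool's x, y, z in cm, then the turn, a rotation vector about the tool's x, y, z in rad, then the opening in per cent of the stroke, from 0 (shut) to 100 (fully open). In form: [[dx, dy, dz, ax, ay, az, jaw], ...]. A call has 1 to 5 rows; each row shifts and turns the pose as measured when the row begins, along the tool's axes as they then stand; what a row does not reach is not made up. A row lasts 1/8 s, in which the tool goes at most 62.5 mm and 10.7 degrees, less where a joint would pass 70% of its speed; a pose out of reach is approached as far as the arm can. A call is refused whole if a number of a shift passes 6.25 or a number of a turn 0.188, either way. A call with a gripper value outside its range is refused whole. The fingers move at their own pace and stop on an object; the grip force is fixed at half the most. Time passes only in rows, so rows that do not move let the fingers close. It gives the time, the measured TCP pose, the force and the opening at its end, in the units of the state.
- sensors.get_obs(): the state, without advancing time (a new reading comes with each control period).
- eyes.get_image(name): name is "side" or "top"; returns a dict with "image" (384x512x3 uint8, red, green, blue), "fx", "fy", "cx", "cy" (pixels), "extrinsics" (4x4, takes a point from camera to world coordinates). Camera axes: x right, y down, z forward; pixel columns grow to the right and rows downward; lengths in mm; the calibration is good to about 2 mm. A picture is of the moment at which its call begins. There is no depth.
- ctrl.sign_off(): hands the job in, once; it reports no verdict.
The state is a dict: "t": time; "q": joint angles; "joint_velocities": joint speeds; "joint_torque": joint torques, N m; "tcp_pos": TCP position; "ee_rot": TCP orientation; "ft_force": force on the tool from outside, world axes, zero at the start; "torque": the same for the moment, N m; "width": opening from 0.0 (shut) to 1.0 (fully open).
Only numpy, scipy, OpenCV 4.12 (cv2) and the standard library are available. Lean on these libraries where they do the work, as an engineer would, in place of code of your own. Each camera call takes 0.05 s, during which the arm holds its last target.

### The job

Lengthen the boom of the round magnifier by exactly one hole, so that the lens comes out over the slide box: squeeze its snap button flush, slide the outer tube outwards, away from its post, until the button clicks up again in the next hole, and let go. Leave the boom with the rectangular lamp as it is.

Things in the scene. Friction and masses are not known exactly. Their poses are not given: they have to be found in the camera images.
- lens_centre (a point): Centre of the round magnifier lens (92 mm, white rim), which rides on the outer end of its boom, 144 mm beyond the button as found. Its stand and a look-alike one, whose boom ends in a flat 70 x 110 mm lamp, have white bases, posts and level booms 110 mm up: bright 28 mm square outer tube over dark inner tube. Each boom gives a few mm sideways and springs back. x points outwards.
- lens_press (a point): Where to squeeze: on the lens boom's centre line abreast of its snap button, 150 mm from the post's axis; does not move with the tube. x: along the boom outwards to the lens, z up, y across. Button: steel dome, 14 mm wide, mid-height on the +y face, 6 mm proud. Grip here from above across y, centred on the tube, within 8 mm in x, one finger on the button, one on the plain face opposite.
- lens_tube (a joint): Slide of the lens boom's outer tube, m: 0 as found, positive outwards. 190 mm long, 16 mm holes 36 mm apart in the +y face: at -0.036, 0 (start), 0.036 (wanted), 0.072; 1 mm play. With the button flush the gripped tube slides at up to 15 N; grip with 30 N or more. The button stays behind on the inner tube while fingers and tube travel on, and springs out by itself in the next hole.
- lens_snap (a joint): How far the magnifier boom's snap button is pressed in, m: 0 standing fully out in a hole (locked), 0.006 flush with the outside of the tube (about 5 N), 0.008 under the tube's 2 mm wall, 0.009 end of travel. Finger pads laid flat on the tube hold it flush; the tube's hole edge then rides over its dome when slid.
- lamp_tube (a joint): Slide of the outer tube of the other boom, with the rectangular lamp, m: same mechanism and sizes, 0 as found. It is to stay at 0.

How it is judged (in metres and radians):
At the end, for the whole second after the job is handed in: The magnifier's tube is at rest one hole farther out (36 mm, within 3 mm), its button standing out again in that hole (within 2 mm of fully out), and the lamp's tube is within 5 mm of where it was found (value of joint lens_tube between 0.033 and 0.039 m and value of joint lens_snap below 0.002 m and velocity of joint lens_tube between -0.01 and 0.01 m/s and value of joint lamp_tube between -0.005 and 0.005 m); the robot touches nothing.
It fails at once if the lamp's tube is slid out of its hole (value of joint lamp_tube above 0.01 m or value of joint lamp_tube below -0.01 m).
It fails at once if the magnifier's tube is slid two holes out (value of joint lens_tube above 0.06 m).
It also fails if it takes over 32 s, if anything falls off the work surface, if the arm or the gripper's body presses on something with over 40 N, if the wrist force passes 120 N, or if a joint passes its speed limit or range.

## Working session

There is one attempt and no reset: what is moved stays moved. The work goes in short steps, Python scripts to look and compute and a shell command to move; the robot and the scene stay as the last step left them, time stands still between calls to the robot, and variables do not carry over. Pictures are saved under pics/ and viewed, and the job is handed in when it is done.

```bash
mkdir -p pics; python3 - <<'E'
from workcell import sensors, eyes, ctrl
import cv2
for n in("top","side"):
    d=eyes.get_image(n); cv2.imwrite(f"pics/{n}0.png",cv2.cvtColor(d["image"],cv2.COLOR_RGB2BGR))
    print(n,d["fx"],d["fy"],d["cx"],d["cy"],d["extrinsics"])
o=sensors.get_obs();print({k:o[k] for k in("t","tcp_pos","ee_rot","ft_force","width")})
E
```

```text
top 406.22407134004544 406.22407134004544 252.76193138879628 192.6981863800308 [[-2.11015355e-02 -9.98688825e-01  4.66407149e-02  5.45779108e+02]
 [-9.99544105e-01  2.20812589e-02  2.05912593e-02 -1.01126386e+01]
 [-2.15941463e-02 -4.61849445e-02 -9.98699476e-01  7.82552331e+02]
 [ 0.00000000e+00  0.00000000e+00  0.00000000e+00  1.00000000e+00]]
side 369.50414003613236 369.50414003613236 259.12448864848585 190.41919065081913 [[ 8.75518931e-01 -3.73867590e-01  3.06087613e-01  3.47302338e+02]
 [-4.83148438e-01 -6.69724696e-01  5.63947178e-01 -4.00377743e+02]
 [-5.84713926e-03 -6.41632182e-01 -7.66990192e-01  7.08883968e+02]
 [ 0.00000000e+00  0.00000000e+00  0.00000000e+00  1.00000000e+00]]
{'t': 0.1, 'tcp_pos': array([ 218.5771066 , -504.38378554,  230.831877  ]), 'ee_rot': array([-4.88127225e-04,  9.79178102e-01,  2.03002472e-01, -4.86761394e-05]), 'ft_force': array([-0.09594825, -0.29684788,  0.14039401]), 'width': 1.0013200901346084}
```

```bash
sleep 0; ls pics
```

```text
side0.png
top0.png
```

View pics/top0.png

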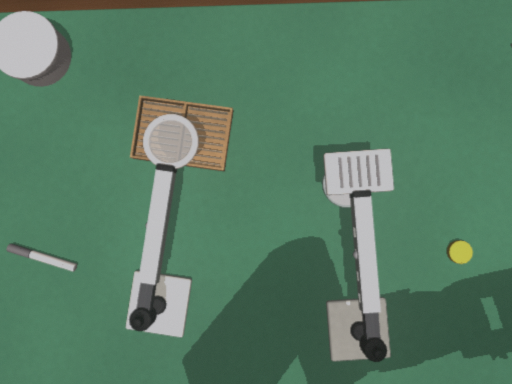

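View pics/side0.png

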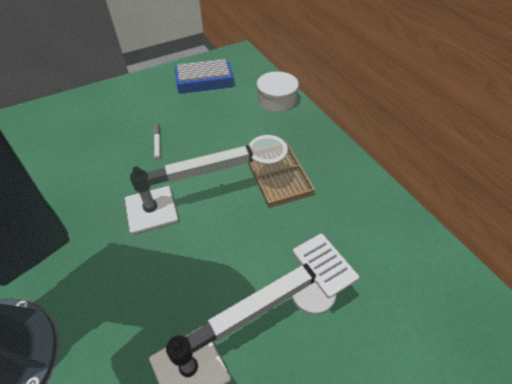

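The top view shows the round lens at px (171,141), its boom running down to the post at (142,318). The lamp is at (358,172), with its post at (375,349). Next I'll measure the lens boom.

```bash
cat > h.py <<'E'
import numpy as np, cv2
from workcell import sensors, eyes
def ray(d,u,v):
    E=d["extrinsics"]; r=E[:3,:3]@np.array([(u-d["cx"])/d["fx"],(v-d["cy"])/d["fy"],1]); return E[:3,3],r
def onz(d,u,v,z):
    o,r=ray(d,u,v); return o+r*(z-o[2])/r[2]
def tri(d1,p1,d2,p2):
    o1,r1=ray(d1,*p1);o2,r2=ray(d2,*p2)
    s=np.linalg.lstsq(np.c_[r1,-r2],o2-o1,rcond=None)[0]
    a=o1+r1*s[0];b=o2+r2*s[1]; return (a+b)/2,np.linalg.norm(a-b)
E
python3 - <<'E'
from h import *
for n,(x,y,w,h) in(("top",(100,90,150,260)),("side",(110,110,220,130))):
    d=eyes.get_image(n);im=cv2.cvtColor(d["image"],cv2.COLOR_RGB2BGR)
    k=2.3 if n=="top" else 3.6
    cv2.imwrite(f"pics/{n}1.png",cv2.resize(im[y:y+h,x:x+w],None,fx=k,fy=k,interpolation=cv2.INTER_CUBIC))
    hsv=cv2.cvtColor(im,cv2.COLOR_BGR2HSV)
    m=((hsv[...,1]<45)&(hsv[...,2]>165)).astype(np.uint8)
    mm=np.zeros_like(m);mm[y:y+h,x:x+w]=m[y:y+h,x:x+w]
    c,_=cv2.findContours(mm,cv2.RETR_EXTERNAL,cv2.CHAIN_APPROX_NONE)
    for q in c:
        if cv2.contourArea(q)>80: print(n,cv2.contourArea(q),cv2.minAreaRect(q),cv2.boxPoints(cv2.minAreaRect(q)).round(1).tolist())
E
```

```text
top 1395.0 ((168.0924835205078, 305.3988342285156), (36.189613342285156, 57.93379211425781), 8.746161460876465) [[145.8000030517578, 331.29998779296875], [154.60000610351562, 274.0], [190.39999389648438, 279.5], [181.60000610351562, 336.79998779296875]]
top 2043.5 ((149.67308044433594, 250.13461303710938), (21.768890380859375, 161.5996856689453), 11.309932708740234) [[123.19999694824219, 327.20001220703125], [154.8000030517578, 168.8000030517578], [176.1999969482422, 173.0], [144.5, 331.5]]
top 2208.0 ((170.24801635742188, 139.63600158691406), (54.56006622314453, 51.7873420715332), 10.30484676361084) [[138.8000030517578, 160.1999969482422], [148.0, 109.30000305175781], [201.6999969482422, 119.0], [192.5, 170.0]]
side 996.5 ((149.44119262695312, 208.76470947265625), (35.65273666381836, 48.50712203979492), 75.96376037597656) [[121.5999984741211, 197.39999389648438], [168.60000610351562, 185.60000610351562], [177.3000030517578, 220.1999969482422], [130.1999969482422, 231.89999389648438]]
side 147.5 ((160.558837890625, 192.73529052734375), (10.429031372070312, 18.675243377685547), 75.96376037597656) [[150.1999969482422, 189.89999389648438], [168.39999389648438, 185.39999389648438], [170.89999389648438, 195.5], [152.8000030517578, 200.10000610351562]]
side 655.5 ((205.82354736328125, 159.29412841796875), (9.216353416442871, 82.94718170166016), 75.96376037597656) [[164.5, 164.89999389648438], [244.89999389648438, 144.8000030517578], [247.1999969482422, 153.6999969482422], [166.6999969482422, 173.8000030517578]]
side 780.5 ((267.5, 148.5), (27.0, 37.0), 90.0) [[249.0, 135.0], [286.0, 135.0], [286.0, 162.0], [249.0, 162.0]]
```

View pics/top1.png

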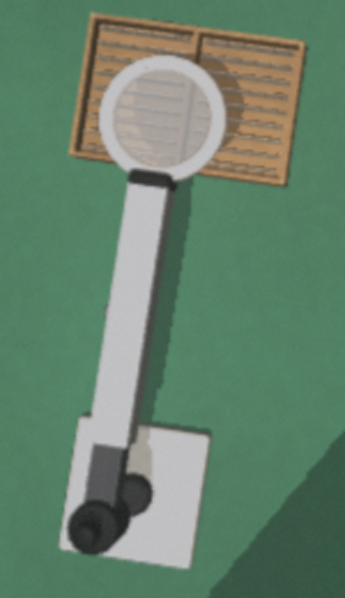

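View pics/side1.png

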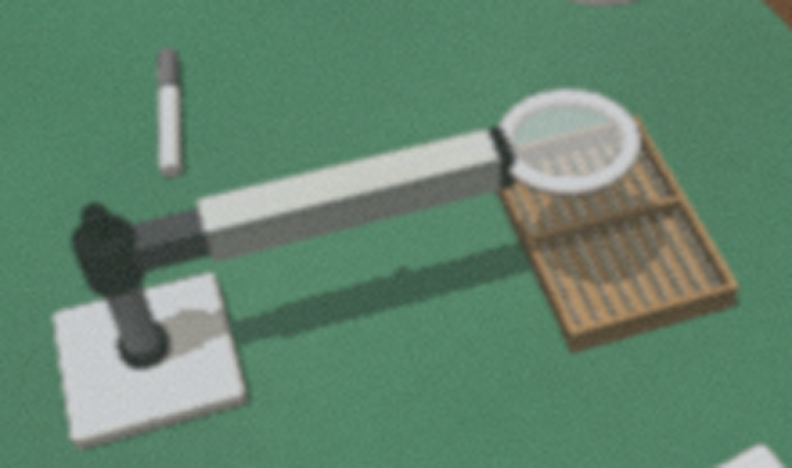

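The top view shows the tube's top face from about (140,283) to (174,171) and a small button bump on its left edge near (146.5,224). The side view shows the same top face from its upper left end (165,166) to the lens.

```bash
python3 - <<'E'
from h import *
T=eyes.get_image("top");S=eyes.get_image("side")
t=lambda x,y:(100+x/2.3,90+y/2.3); s=lambda x,y:(110+x/3.6,110+y/3.6)
# side-hi edge (rows small) is +y edge (far from side cam)
for nm,a,b in(("nearL",(93,443),(198,202)),("nearR",(128,445),(210,236)),("farL",(127,185),(488,130)),("farR",(168,188),(500,163)),("lens",(162,118),(569,141))):
    p,e=tri(T,t(*a),S,s(*b));print(nm,p.round(1),round(e,1))
print("button z110",onz(T,*t(107,308),110).round(1)); print("posttop z124",onz(T,*t(92,528),124).round(1))
print("post foot",onz(T,*t(135,494),10).round(1),onz(S,*s(140,348),10).round(1))
for z in(110,124):
  print(z,[onz(T,*t(*a),z).round(1)[:2] for a in((93,443),(128,445),(127,185),(168,188),(162,118))])
# intensity profile across the tube (white top face) at rows
im=cv2.cvtColor(T["image"],cv2.COLOR_RGB2GRAY)
for v in(180,200,215,222,224,226,230,240,260,275,281,285): print(v,im[v,134:176].tolist())
E
```

```text
nearL [434.7 187.8 126.4] 1.7
nearR [432.1 164.8 119.4] 0.8
farL [617.3 162.1 123.1] 1.6
farR [613.2 134.4 119.5] 2.0
lens [666.1 140.3 108.9] 1.1
button z110 [529.2 181.3 110. ]
posttop z124 [376.2 189.3 124. ]
post foot [373.8 188.   10. ] [372.4 197.4  10. ]
110 [array([432.7, 192.3]), array([430.9, 167.1]), array([618. , 165.9]), array([615.1, 136.1]), array([666.4, 139.8])]
124 [array([435.1, 188.1]), array([433.3, 163.4]), array([616.5, 162.3]), array([613.7, 133. ]), array([663.9, 136.7])]
180 [111, 112, 112, 111, 110, 113, 114, 113, 114, 114, 116, 114, 115, 115, 113, 114, 113, 114, 117, 132, 176, 191, 193, 192, 192, 192, 193, 193, 193, 193, 194, 194, 192, 193, 192, 193, 186, 131, 84, 74, 78, 79]
200 [115, 115, 115, 114, 113, 114, 115, 114, 115, 114, 115, 113, 114, 114, 112, 118, 137, 178, 191, 192, 192, 193, 192, 193, 193, 192, 192, 192, 192, 192, 193, 191, 192, 174, 119, 80, 73, 75, 79, 80, 82, 81]
215 [112, 114, 113, 113, 113, 115, 115, 116, 116, 117, 116, 114, 115, 121, 162, 185, 192, 193, 192, 192, 192, 193, 193, 192, 192, 193, 193, 193, 193, 192, 189, 155, 103, 76, 74, 7
[... 1173 characters left out ...]
, 156, 103, 77, 76, 76, 82, 81, 82, 82, 83, 105, 114, 115, 114, 115, 115, 114, 115]
275 [176, 192, 193, 192, 192, 194, 192, 193, 192, 192, 193, 193, 193, 192, 193, 193, 192, 192, 192, 192, 194, 188, 138, 86, 73, 80, 115, 125, 121, 117, 115, 118, 108, 100, 96, 91, 88, 86, 84, 84, 81, 81]
281 [191, 191, 192, 192, 193, 191, 190, 190, 192, 192, 193, 192, 192, 193, 192, 192, 192, 192, 191, 192, 187, 139, 90, 77, 86, 127, 151, 158, 160, 162, 176, 189, 192, 192, 192, 191, 192, 193, 192, 192, 192, 193]
285 [192, 192, 192, 192, 191, 172, 123, 92, 88, 88, 89, 89, 91, 91, 89, 90, 94, 98, 103, 98, 85, 71, 118, 149, 157, 158, 159, 159, 161, 159, 162, 170, 184, 192, 192, 193, 192, 191, 193, 192, 192, 192]
```

```bash
python3 - <<'E'
from h import *
T=eyes.get_image("top")
g=cv2.cvtColor(T["image"],cv2.COLOR_RGB2GRAY).astype(float)
L=[];R=[]
for v in list(range(175,221))+list(range(229,268)):
    u0=int(round(155+ (180-v)*0.165+6))
    r=g[v]; 
    a=u0
    while r[a]>152:a-=1
    L.append((a+(152-r[a])/(r[a+1]-r[a]),v))
    a=u0
    while r[a]>132:a+=1
    R.append((a-(132-r[a])/(r[a-1]-r[a]),v))
def fit(P):
    W=np.array([onz(T,u,v,124) for u,v in P]); vx,vy,x,y=cv2.fitLine(W[:,:2].astype(np.float32),cv2.DIST_HUBER,0,.01,.01).ravel()
    d=np.array([vx,vy])*np.sign(vx); return np.array([x,y]),d
(pl,dl),(pr,dr)=fit(L),fit(R)
d=(dl+dr);d/=np.linalg.norm(d);n=np.array([-d[1],d[0]]);c=(pl+pr)/2
print(np.degrees(np.arctan2(dl[1],dl[0])),np.degrees(np.arctan2(dr[1],dr[0])),"width",(pl-pr)@n)
lens=np.array([666.2,140.]); 
print("lens off line",(lens-c)@n)
P=lens-144*d; P=c+d*((P-c)@d);print("press",P,"yaw",np.degrees(np.arctan2(d[1],d[0])))
for nm,q in(("btn",(529.2,181.3)),("post",(374,189)),("nearend",(434,176)),("farend",(615,148))): q=np.array(q);print(nm,(q-P)@d,(q-P)@n)
o=sensors.get_obs()
from scipy.spatial.transform import Rotation as Ro
w,x,y,z=o["ee_rot"];M=Ro.from_quat([x,y,z,w]).as_matrix();print(M.round(3))
t=np.array([P[0],P[1],110-19+0]);print("tool-frame delta cm to above",M.T@(t+[0,0,0]-o["tcp_pos"])/10)
E
```

```text
-9.576772 -9.551531 width 28.509718
lens off line 0.023128614640160805
press [524.19772869 163.90305305] yaw -9.564151
btn 2.0422065551942814 17.986269224500603
post -152.27991290580573 -0.20751966156966617
nearend -90.95392760824504 -3.0577138177395575
farend 92.18245860744176 -0.5950423143149131
[[ 0.918  0.397 -0.   ]
 [ 0.397 -0.918  0.   ]
 [ 0.    -0.    -1.   ]]
tool-frame delta cm to above [ 54.61130291 -49.19496522  14.03115916]
```

The two edges agree in angle, the width is 28.5 mm against 28, the lens sits on the line, and the post is 152 mm from the press point against 150. So the press point is about (525,164,110) with yaw -9.6°. I'll move over now.

```bash
python3 -m handwheel '[[4.5,-4.1,0,0,0,0,100],[4.5,-4.1,0,0,0,0,100],[4.5,-4.1,0,0,0,0,100],[4.5,-4.1,0,0,0,0,100],[4.5,-4.1,0,0,0,0,100]]'; python3 -m handwheel '[[4.5,-4.1,0,0,0,0,100],[4.5,-4.1,0,0,0,0,100],[4.5,-4.1,0,0,0,0,100],[4.5,-4.1,0,0,0,0,100],[4.5,-4.1,0,0,0,0,100]]'
python3 -m handwheel '[[0,0,0,0,0,0.187,100],[0,0,0,0,0,0.187,100],[0,0,0,0,0,0.187,100]]'
cat > go.py <<'E'
from h import *
import sys
from scipy.spatial.transform import Rotation as Ro
o=sensors.get_obs();w,x,y,z=o["ee_rot"];M=Ro.from_quat([x,y,z,w]).as_matrix()
P=np.array([525.,163.8,float(sys.argv[1])]);a=np.radians(-9.56)
G=np.array([[np.cos(a),np.sin(a),0],[np.sin(a),-np.cos(a),0],[0,0,-1]]).T
G=np.c_[[np.cos(a),np.sin(a),0],[np.sin(a),-np.cos(a),0],[0,0,-1]]
rv=Ro.from_matrix(M.T@G).as_rotvec()
print("t",o["t"],"tcp",o["tcp_pos"].round(1),"d_cm",(M.T@(P-o["tcp_pos"])/10).round(2),"rot",rv.round(3),"F",o["ft_force"].round(1),"w",round(o["width"],3),"q",o["q"].round(2))
E
python3 go.py 180
```

```text
t: 0.98
tcp_pos: [345.7, -222.4, 230.9]
ee_rot: [0.001, 0.98, 0.2, 0.001]
ft_force: [1.4, -0.9, -0.3]
width: 1.003
t: 1.6
tcp_pos: [474.8, 62.6, 232.2]
ee_rot: [0.002, 0.98, 0.2, 0.003]
ft_force: [0.7, -2.7, -1.4]
width: 0.999
t: 1.98
tcp_pos: [475.7, 67.1, 231.9]
ee_rot: [0.001, 0.997, -0.082, 0.003]
ft_force: [-0.2, 0.1, -0.4]
width: 0.999
t 1.975 tcp [475.7  67.1 231.9] d_cm [  3.25 -10.35   5.2 ] rot [ 0.001 -0.006  0.003] F [-0.2  0.1 -0.4] w 0.999 q [ 0.04  0.22  1.83 -0.    1.09  1.78]
```

```bash
python3 -m handwheel '[[1.6,-5.2,0,0,0,0,100],[1.6,-5.2,0,0,0,0,100],[0,0,2.5,0,0,0,100],[0,0,2.5,0,0,0,100],[0,0,0,0,0,0,100]]'; python3 go.py 91
python3 - <<'E'
from h import *
T=eyes.get_image("top");im=cv2.cvtColor(T["image"],cv2.COLOR_RGB2BGR)
S=cv2.cvtColor(eyes.get_image("side")["image"],cv2.COLOR_RGB2BGR)
cv2.imwrite("pics/a.png",np.hstack([cv2.resize(im[90:350,80:240],(320,520)),cv2.resize(S[70:240,110:260],(458,520))]))
E
```

```text
t: 2.6
tcp_pos: [526.6, 167.8, 181.2]
ee_rot: [0.001, 0.996, -0.084, 0.004]
ft_force: [1.0, 0.1, 0.5]
width: 1.003
t 2.6 tcp [526.6 167.8 181.2] d_cm [-0.16  0.41  9.01] rot [ 0.001 -0.008 -0.001] F [1.  0.1 0.5] w 1.003 q [ 0.23  0.41  1.7  -0.    1.03  1.97]
```

View pics/a.png

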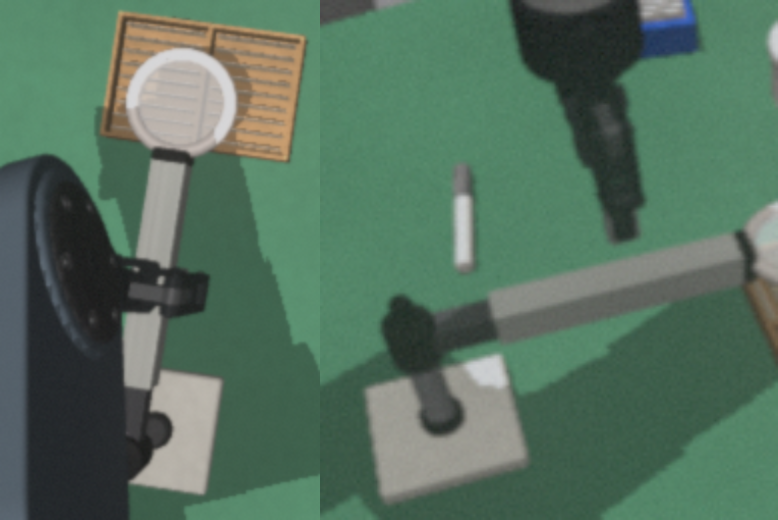

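The gripper straddles the boom, with the fingers at about crop px (165,290) in the top view. I'll correct sideways and lower.

```bash
python3 -m handwheel '[[-0.2,0.4,0,0,-0.008,0,100],[0,0,0,0,0,0,100]]'; python3 go.py 91; python3 -m handwheel '[[0,0,3,0,0,0,100],[0,0,3,0,0,0,100],[0,0,2.5,0,0,0,100],[0,0,0,0,0,0,100]]'; python3 go.py 91
```

```text
t: 2.95
tcp_pos: [525.6, 163.8, 185.1]
ee_rot: [-0.001, 0.996, -0.084, 0.002]
ft_force: [-0.1, 0.0, 0.8]
width: 0.997
t 2.95 tcp [525.6 163.8 185.1] d_cm [-0.1   0.02  9.41] rot [-0.001 -0.005 -0.001] F [-0.1  0.   0.8] w 0.997 q [ 0.22  0.4   1.7  -0.    1.03  1.96]
t: 3.45
tcp_pos: [527.8, 163.6, 101.0]
ee_rot: [-0.001, 0.996, -0.085, 0.005]
ft_force: [-0.5, 0.3, 0.6]
width: 1.002
t 3.45 tcp [527.8 163.6 101. ] d_cm [-0.29  0.03  1.  ] rot [-0.004 -0.01  -0.002] F [-0.5  0.3  0.6] w 1.002 q [ 0.22  0.52  1.76 -0.    0.85  1.96]
```

```bash
python3 -m handwheel '[[-0.3,0.02,1.1,0,-0.01,0,100],[0,0,0,0,0,0,70]]'; python3 go.py 89;  python3 -m handwheel '[[0,0,0,0,0,0,45],[0,0,0,0,0,0,45],[0,0,0,0,0,0,45]]'; python3 go.py 89
```

```text
t: 3.7
tcp_pos: [525.7, 164.1, 91.3]
ee_rot: [-0.002, 0.996, -0.085, 0.001]
ft_force: [-0.7, 0.7, 0.3]
width: 0.818
t 3.7 tcp [525.7 164.1  91.3] d_cm [-0.07  0.04  0.23] rot [-0.005 -0.002 -0.003] F [-0.7  0.7  0.3] w 0.818 q [0.22 0.53 1.76 0.   0.84 1.95]
t: 4.08
tcp_pos: [526.5, 164.4, 92.8]
ee_rot: [-0.003, 0.996, -0.085, 0.002]
ft_force: [-1.2, 1.3, -1.0]
width: 0.449
t 4.075 tcp [526.5 164.4  92.8] d_cm [-0.14  0.08  0.38] rot [-0.006 -0.004 -0.002] F [-1.2  1.3 -1. ] w 0.449 q [0.22 0.53 1.76 0.01 0.84 1.95]
```

```bash
python3 -m handwheel '[[-0.14,0.08,0.4,0,0,0,45],[0,0,0,0,0,0,0],[0,0,0,0,0,0,0],[0,0,0,0,0,0,0]]'; python3 go.py 89
```

```text
t: 4.58
tcp_pos: [525.3, 163.8, 89.0]
ee_rot: [-0.003, 0.996, -0.084, 0.003]
ft_force: [0.9, 1.5, 0.5]
width: 0.322
t 4.575 tcp [525.3 163.8  89. ] d_cm [-0.03  0.    0.  ] rot [-0.006 -0.005 -0.002] F [0.9 1.5 0.5] w 0.322 q [0.22 0.54 1.77 0.   0.83 1.95]
```

The opening is 0.322, or 27.4 mm, so the button is pressed flush and the grip is centred with low forces. Now I'll slide outwards in small steps.

```bash
cat >> go.py <<'E'
print("along",((o["tcp_pos"]-[525.3,163.8,89])@G).round(1),"F tool",(o["ft_force"]@G).round(1))
E
python3 -m handwheel '[[0.5,0,0,0,0,0,0],[0.5,0,0,0,0,0,0],[0.5,0,0,0,0,0,0]]'; python3 go.py 89
```

```text
t: 4.95
tcp_pos: [538.0, 161.6, 88.9]
ee_rot: [-0.002, 0.996, -0.084, -0.0]
ft_force: [-4.7, 1.7, 4.5]
width: 0.321
t 4.95 tcp [538.  161.6  88.9] d_cm [-1.32 -0.   -0.01] rot [-0.004  0.001 -0.002] F [-4.7  1.7  4.5] w 0.321 q [0.21 0.56 1.73 0.01 0.85 1.94]
along [12.9  0.1  0.1] F tool [-4.9 -0.9 -4.5]
```

```bash
python3 -m handwheel '[[0.5,0,0,0,0,0,0],[0.5,0,0,0,0,0,0],[0.5,0,0,0,0,0,0]]'; python3 go.py 89
python3 - <<'E'
from h import *
T=eyes.get_image("top");im=cv2.cvtColor(T["image"],cv2.COLOR_RGB2BGR)
S=cv2.cvtColor(eyes.get_image("side")["image"],cv2.COLOR_RGB2BGR)
cv2.imwrite("pics/b.png",np.hstack([cv2.resize(im[90:350,80:240],(320,520)),cv2.resize(S[70:240,110:260],(458,520))]))
E
```

```text
t: 5.32
tcp_pos: [552.4, 159.3, 88.9]
ee_rot: [-0.002, 0.996, -0.084, -0.002]
ft_force: [-2.1, 0.2, 2.7]
width: 0.32
t 5.325 tcp [552.4 159.3  88.9] d_cm [-2.77  0.01  0.  ] rot [-0.004  0.004 -0.001] F [-2.1  0.2  2.7] w 0.32 q [0.2  0.58 1.7  0.01 0.87 1.93]
along [27.4 -0.   0.1] F tool [-2.1  0.2 -2.7]
```

View pics/b.png

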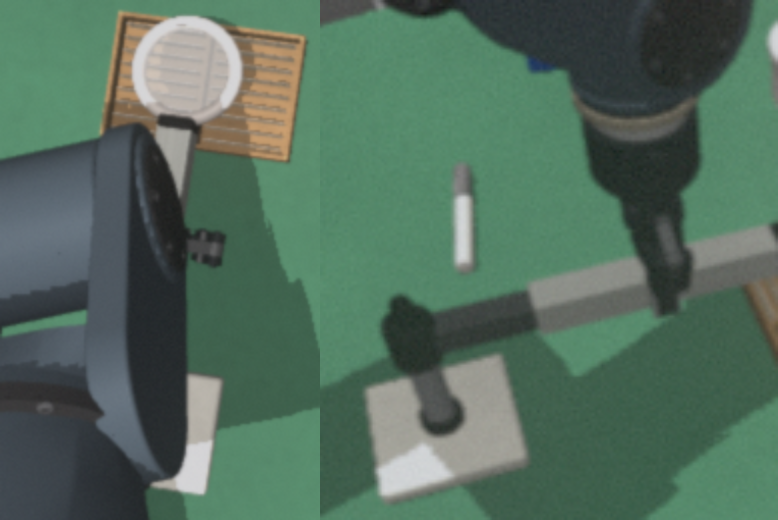

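The tube follows the gripper: the lens has moved about 27 mm, and the dark inner tube shows more length. I'll approach the next hole gently.

```bash
python3 -m handwheel '[[0.4,0,0,0,0,0,0],[0.3,0,0,0,0,0,0]]'; python3 go.py 89;python3 -m handwheel '[[0.15,0,0,0,0,0,0]]'; python3 go.py 89
```

```text
t: 5.68
tcp_pos: [560.5, 157.8, 89.0]
ee_rot: [-0.002, 0.996, -0.084, -0.001]
ft_force: [-1.8, -0.4, 2.5]
width: 0.324
t 5.675 tcp [560.5 157.8  89. ] d_cm [-3.6   0.01  0.  ] rot [-0.004  0.002 -0.001] F [-1.8 -0.4  2.5] w 0.324 q [0.19 0.59 1.68 0.01 0.88 1.93]
along [35.7  0.   0. ] F tool [-1.7  0.6 -2.5]
t: 5.8
tcp_pos: [561.9, 157.6, 88.9]
ee_rot: [-0.002, 0.996, -0.084, -0.001]
ft_force: [-5.7, 1.2, 4.6]
width: 0.319
t 5.8 tcp [561.9 157.6  88.9] d_cm [-3.74  0.    0.  ] rot [-0.004  0.003 -0.001] F [-5.7  1.2  4.6] w 0.319 q [0.19 0.59 1.67 0.01 0.88 1.93]
along [37.2  0.1  0.1] F tool [-5.9 -0.2 -4.6]
```

```bash
python3 -m handwheel '[[0.12,0,0,0,0,0,0]]'; python3 go.py 89;python3 -m handwheel '[[0.1,0,0,0,0,0,0]]'; python3 go.py 89
```

```text
t: 5.92
tcp_pos: [562.2, 157.5, 88.8]
ee_rot: [-0.002, 0.996, -0.084, -0.002]
ft_force: [-10.2, 1.0, 7.0]
width: 0.32
t 5.925 tcp [562.2 157.5  88.8] d_cm [-3.78 -0.    0.  ] rot [-0.004  0.005 -0.002] F [-10.2   1.    7. ] w 0.32 q [0.19 0.59 1.67 0.01 0.88 1.93]
along [37.5  0.1  0.2] F tool [-10.2   0.7  -7. ]
t: 6.05
tcp_pos: [562.2, 157.5, 88.8]
ee_rot: [-0.002, 0.996, -0.084, -0.003]
ft_force: [-9.1, 1.0, 7.3]
width: 0.32
t 6.05 tcp [562.2 157.5  88.8] d_cm [-3.77  0.01  0.01] rot [-0.004  0.007 -0.002] F [-9.1  1.   7.3] w 0.32 q [0.19 0.59 1.67 0.01 0.89 1.93]
along [37.4  0.1  0.2] F tool [-9.2  0.5 -7.3]
```

It stopped at 37.4 mm with the force up. To check that it's locked, I'll tug gently inward and look for a stop.

```bash
python3 -m handwheel '[[-0.2,0,0,0,0,0,0]]'; python3 go.py 89;python3 -m handwheel '[[-0.25,0,0,0,0,0,0]]'; python3 go.py 89; python3 -m handwheel '[[-0.25,0,0,0,0,0,0]]'; python3 go.py 89
```

```text
t: 6.18
tcp_pos: [560.6, 157.9, 89.0]
ee_rot: [-0.002, 0.996, -0.084, -0.003]
ft_force: [1.8, 0.1, 0.6]
width: 0.318
t 6.175 tcp [560.6 157.9  89. ] d_cm [-3.61  0.01  0.02] rot [-0.004  0.006 -0.001] F [1.8 0.1 0.6] w 0.318 q [0.19 0.59 1.67 0.01 0.88 1.93]
along [35.8 -0.  -0. ] F tool [ 1.7 -0.4 -0.6]
t: 6.3
tcp_pos: [558.9, 158.2, 89.1]
ee_rot: [-0.002, 0.996, -0.084, -0.002]
ft_force: [8.9, -1.5, -4.5]
width: 0.319
t 6.3 tcp [558.9 158.2  89.1] d_cm [-3.43  0.02  0.03] rot [-0.004  0.004 -0.001] F [ 8.9 -1.5 -4.5] w 0.319 q [0.19 0.58 1.68 0.01 0.88 1.93]
along [34.  -0.1 -0.1] F tool [ 9.  -0.   4.5]
t: 6.42
tcp_pos: [558.5, 158.3, 89.3]
ee_rot: [-0.002, 0.996, -0.084, 0.001]
ft_force: [17.8, -3.2, -11.6]
width: 0.322
t 6.425 tcp [558.5 158.3  89.3] d_cm [-3.39  0.02  0.03] rot [-0.005 -0.001 -0.001] F [ 17.8  -3.2 -11.6] w 0.322 q [0.19 0.58 1.68 0.01 0.87 1.93]
along [33.6 -0.1 -0.3] F tool [18.1  0.2 11.6]
```

It stops both ways (33.6 mm at 18 N, 37.4 mm), so the button has clicked in. I'll recentre, release and rise straight up.

```bash
python3 -m handwheel '[[0.23,0,0,0,0,0,0]]'; python3 go.py 89; python3 -m handwheel '[[0,0,0,0,0,0,100],[0,0,0,0,0,0,100],[0,0,0,0,0,0,100],[0,0,0,0,0,0,100]]'; python3 go.py 89; python3 -m handwheel '[[0,0,-3,0,0,0,100],[0,0,-5,0,0,0,100],[0,0,-5,0,0,0,100]]'
python3 -m handwheel '[[-5,5,0,0,0,0,100],[-3,6,0,0,0,0,100],[0,6,0,0,0,0,100],[0,6,0,0,0,0,100],[0,6,0,0,0,0,100]]'
python3 -m handwheel '[[0,6,0,0,0,0,100],[0,6,0,0,0,0,100],[0,6,0,0,0,0,100],[0,0,0,0,0,0,100],[0,0,0,0,0,0,100]]'
python3 - <<'E'
from h import *
T=eyes.get_image("top");im=cv2.cvtColor(T["image"],cv2.COLOR_RGB2BGR)
cv2.imwrite("pics/c0.png",im)
S=cv2.cvtColor(eyes.get_image("side")["image"],cv2.COLOR_RGB2BGR)
cv2.imwrite("pics/c.png",np.hstack([cv2.resize(im[80:340,90:250],(320,520),interpolation=3),cv2.resize(S[90:250,110:300],(475,400),interpolation=3)[:520].copy() if 0 else cv2.resize(S[70:240,110:260],(458,520))]))
E
python3 go.py 89
```

```text
t: 6.55
tcp_pos: [560.4, 157.8, 89.1]
ee_rot: [-0.002, 0.996, -0.084, 0.0]
ft_force: [-0.7, 0.9, 1.4]
width: 0.322
t 6.55 tcp [560.4 157.8  89.1] d_cm [-3.59  0.01  0.  ] rot [-0.005 -0.    -0.001] F [-0.7  0.9  1.4] w 0.322 q [0.19 0.58 1.68 0.01 0.88 1.93]
along [35.6  0.  -0.1] F tool [-0.9 -0.8 -1.4]
t: 7.05
tcp_pos: [559.6, 157.9, 88.7]
ee_rot: [-0.002, 0.996, -0.084, -0.001]
ft_force: [-0.7, 0.9, -0.4]
width: 0.999
t 7.05 tcp [559.6 157.9  88.7] d_cm [-3.52 -0.   -0.02] rot [-0.005  0.002 -0.002] F [-0.7  0.9 -0.4] w 0.999 q [0.19 0.58 1.68 0.01 0.88 1.93]
along [34.9  0.1  0.3] F tool [-0.9 -0.8  0.4]
t: 7.42
tcp_pos: [557.8, 156.9, 218.4]
ee_rot: [-0.001, 0.996, -0.084, -0.005]
ft_force: [0.4, 0.4, 0.3]
width: 1.005
t: 8.05
tcp_pos: [438.0, -112.4, 222.7]
ee_rot: [-0.002, 0.997, -0.081, 0.002]
ft_force: [1.5, 1.2, -0.4]
width: 1.0
t: 8.68
tcp_pos: [405.8, -298.5, 222.5]
ee_rot: [-0.002, 0.996, -0.084, 0.003]
ft_force: [0.6, -0.5, -0.2]
width: 1.004
t 8.775 tcp [ 406.2 -298.   222.6] d_cm [  4.02 -47.46  13.58] rot [-0.004 -0.005  0.001] F [-0.1 -0.8  0.1] w 0.999 q [-0.73  0.28  1.78  0.01  1.08  1.  ]
along [ -40.8  475.2 -133.6] F tool [ 0.   0.8 -0.1]
```

View pics/c.png

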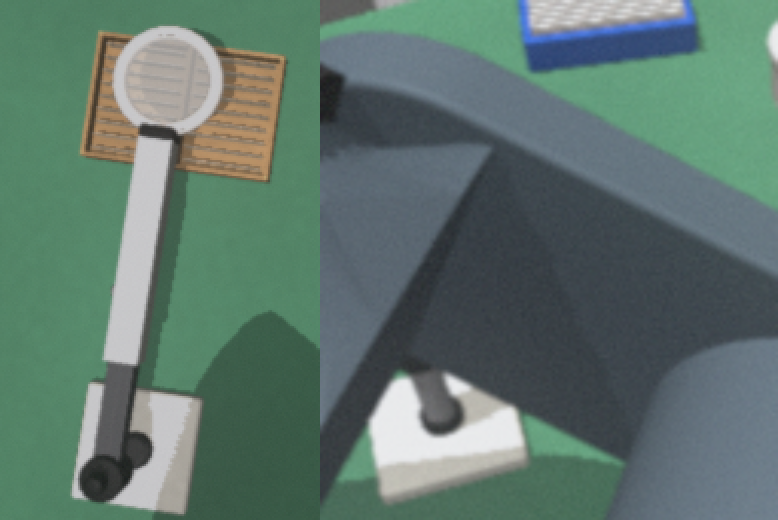

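View pics/c0.png

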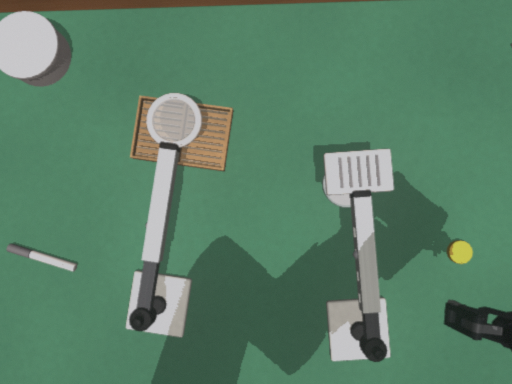

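The lens is now at px (174,120) and the inner tube shows more length. The lamp is unchanged at (358,172), and the gripper is clear. Next I'll quantify the travel and look for the button.

```bash
python3 - <<'E'
from h import *
T=eyes.get_image("top");im=cv2.cvtColor(T["image"],cv2.COLOR_RGB2BGR);o=cv2.imread("pics/top0.png")
def mk(im,x,y,w,h):
    hsv=cv2.cvtColor(im,cv2.COLOR_BGR2HSV);m=((hsv[...,1]<45)&(hsv[...,2]>150)).astype(np.uint8)
    z=np.zeros_like(m);z[y:y+h,x:x+w]=m[y:y+h,x:x+w];return z
def lens(im,y1):
    c,_=cv2.findContours(mk(im,130,85,90,y1-85),0,1);q=max(c,key=cv2.contourArea);return cv2.fitEllipse(cv2.convexHull(q))
a,b=lens(o,163),lens(im,142);print(a,b)
pa=onz(T,*a[0],110);pb=onz(T,*b[0],110);d=np.array([.9861,-.1661,0]);print("travel",(pb-pa)@d,(pb-pa)[1]*d[0]-(pb-pa)[0]*d[1])
# lamp: image shift around the lamp plate
t=cv2.cvtColor(o,6)[150:200,325:395];r=cv2.matchTemplate(cv2.cvtColor(im,6)[140:210,315:405],t,cv2.TM_CCOEFF_NORMED);print("lamp",cv2.minMaxLoc(r)[1],cv2.minMaxLoc(r)[3])
cv2.imwrite("pics/d.png",np.hstack([cv2.resize(q[195:250,125:180],(390,390),interpolation=cv2.INTER_CUBIC) for q in(o,im)]))
E
```

```text
((170.06875610351562, 141.11074829101562), (54.66054916381836, 55.324527740478516), 50.64109420776367) ((173.37619018554688, 119.92185974121094), (54.63282012939453, 55.420066833496094), 76.51014709472656)
travel 36.181220087951914 0.015558427127866814
lamp 0.9839712977409363 (10, 10)
```

View pics/d.png

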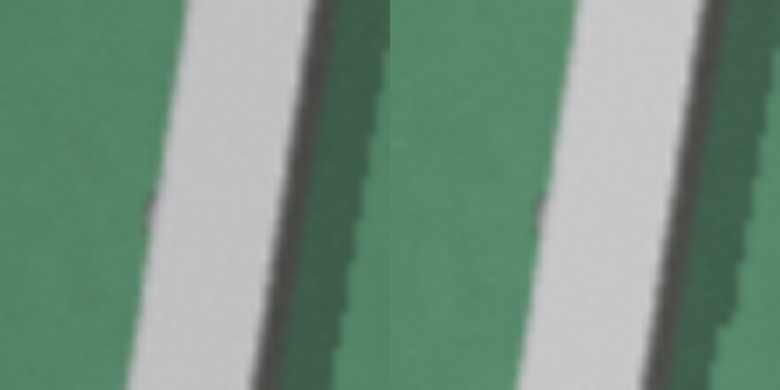

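The travel is 36.2 mm. The button bump stands out at the same place as before, about crop (150,215) on the left and (540,215) on the right. The lamp has not shifted, so I'll hand in.

```bash
python3 -c "
from workcell import ctrl; print(ctrl.sign_off())"
```

```text
the job is handed in; nothing more can be done
None
```

The magnifier's boom is one hole longer and the job is handed in at about 9 s of the 32 s allowed. I gripped the tube at its button, slid it outwards until it stopped, tugged it back to test the lock, then let go and moved the arm clear.

- **Travel:** the top camera shows the lens moved 36.2 mm outwards with no sideways shift (36 mm wanted, within 3 mm).
- **Lock:** the gripped tube stopped in both directions, at about 37.4 mm going out and 33.6 mm coming back (18 N on the tug). That is a little more than the 1 mm play. I put the difference down to give in the grip and boom.
- **Button:** it stands out again at the same spot and to the same visible extent as at the start. I judged this from the top picture only, because the arm blocked the side camera's view of it.
- **Lamp boom:** no shift in the top picture, to within a pixel (about 1.7 mm).
- **Robot:** clear of everything, with force readings under 1 N. No check failed.

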